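# Change over the feed trays

## Robot

A 6-joint arm with a two-finger parallel gripper is mounted at the origin on the work surface. World frame = base frame: x ahead of the robot, y to its left, z up, the work surface at z = 0. Lengths are in mm, angles in rad, forces in N, time in s.
With the tool pointing down it reaches from about 350 to 775 mm from the base axis. Payload 7.3 kg.
Tool frame: the origin (TCP) lies on the centre line of the jaws, within the pads' length; the fingertips stand 22 mm ahead of it and the grasp point (between the pads) lies 3 mm ahead of it; z points along the fingers, y is the direction in which the jaws open and shut (so a half turn about z gives the same grasp; the last joint's range is limited). The gripper opens to 92 mm and grips with 3 to 60 N. Pads are 19 mm wide; open, the fingers measure 130 mm over their backs; the gripper's body (75 mm by 190 mm) begins 47 mm behind the grasp point.
Start: joints at [1.201, 0.342, 1.524, -0, 1.275, -0.146], TCP at [116.499, 511.928, 248.741] pointing down, gripper open.
Joint ranges: [-2.53, 2.53], [-0.77, 2.02], [0.04, 2.7], [-1, 4.14], [0.28, 2.66], [-3.11, 3.11]. Speed limits (rad/s): [2.57, 2.57, 3.14, 3.14, 3.14, 3.14].

## Interface

Orientations are given as [roll, pitch, yaw] about the fixed x, y, z axes, in that order (R = Rz(yaw) Ry(pitch) Rx(roll)).
In Python, from plant import get_obs, capture, bot, spot_in gives the robot as it stands.
- The arm moves only by the shell command python3 -m handwheel 'ROWS' [OPENING]. ROWS is JSON, a list of rows, each a list of 2 entries, a list of its own where there are three numbers: the shift along the world's x, y, z in mm, then the turn, a rotation vector about the world's x, y, z in rad. In form: [[[x, y, z], [wx, wy, wz]], ...]. A call has 1 to 12 rows; each row shifts and turns the commanded pose from where the row before left it; what a row does not reach is not made up. A row lasts 1/8 s, in which the tool goes at most 62.5 mm and 10.7 degrees, less where a joint would pass 70% of its speed; a pose out of reach is approached as far as the arm can. A call is refused whole if a number of a shift passes 62.5 or a number of a turn 0.188, either way. A call with a gripper value outside its range is refused whole. OPENING is the closure, from 0 (fully open) to 1 (shut), set as the call begins (- or left out, the last holds). The fingers move at their own pace and stop on an object; the grip force is fixed at half the most. Time passes only in rows, so rows that do not move let the fingers close. It gives the time, the measured TCP pose, the force and the opening at its end, in the units of the state.
- get_obs(): the state, without advancing time (a new reading comes with each control period).
- capture(name): name is "scene" or "top" or "wrist"; returns a dict with "img" (480x640x3 uint8, red, green, blue), "fx", "fy", "cx", "cy" (pixels), "cam_to_world" (4x4, takes a point from camera to world coordinates). Camera axes: x right, y up, looking along -z (the intrinsics and any distortion apply to the point x, -y, -z); pixel columns grow to the right and rows downward; lengths in mm; the calibration is good to about 2 mm. A picture is of the moment at which its call begins. There is no depth.
- bot.close_job(): hands the job in, once; it reports no verdict.
Trained networks look in the newest picture that a camera, given by its name, has taken for a name from the list of things; names that differ only in an ending like _2 or _b are one class to them, and where a whole thing is asked for, a point or a joint stands for the part that bears it (a point fixed in the world has none). Each returns a list of dicts, best first, with "score" (0 to 1); they miss things now and then, are a little off and sometimes report something else, mostly with a low value. They report only what shows in the picture. A call takes as long as a camera call. They do not tell look-alikes from the thing itself.
- spot_in(thing, camera): "xyz" ([x, y, z] in mm, in the coordinates of the camera as it stood for that picture, good to about 4 mm: the middle of the surface that is visible of it).
The state is a dict: "time": time; "joint_positions": joint angles; "dq": joint speeds; "tau": joint torques, N m; "tool_pos": TCP position; "tcp_rot": TCP orientation; "contact_force": force on the tool from outside, world axes, zero at the start; "moment": the same for the moment, N m; "grip_width": finger opening in mm.
Only numpy, scipy, OpenCV 4.12 (cv2) and the standard library are available. Lean on these libraries where they do the work, as an engineer would, in place of code of your own. Each camera call takes 0.05 s, during which the arm holds its last target. There are 200 camera calls.

## Task

One of the two feed trays has been left out empty, the other waits at the back with a red cup on it: push the empty tray fully home, then hook a fingertip behind the orange lip of the tray with the red cup and draw it out along its rails to its front stop, so that only one tray is ever out. Grip and lift nothing, do not touch the red cup, which must ride along standing on its tray, and leave the other cups and the screwdriver where they are.

Things in the scene. Friction and masses are not known exactly. Their poses are not given: they have to be found in the camera images.
- loaded_feeder: fixed feed unit: white base 300 x 110 x 12 mm, two steel rails, black front-stop bar (top at 28 mm), rear plate 60 mm high; on it a grey tray with an orange lip across its front. Origin at bench level on the centre line, 225 mm from the base's front end, 75 mm from its rear; x along the rails, the way the tray goes home; z up. Its tray carries the red cup.
- empty_feeder: fixed feed unit: white base 300 x 110 x 12 mm, two steel rails, black front-stop bar (top at 28 mm), rear plate 60 mm high; on it a grey tray with an orange lip across its front. Origin at bench level on the centre line, 225 mm from the base's front end, 75 mm from its rear; x along the rails, the way the tray goes home; z up. Its tray is empty.
- loaded_tray_lip (a point): middle of the top edge of the loaded tray's orange lip: a wall 10 mm thick (feeder's x), 90 mm wide (y), 30 mm high over the tray floor; top 56 mm, floor 26 mm above the bench. Behind it (+x) an open flat bay 60 mm long, 90 wide, for the fingertips, then a ridge 12 mm high and the cup's pocket. Moves with the tray; axes as the feeder's.
- empty_tray_lip (a point): middle of the top edge of the empty tray's orange lip: a wall 10 mm thick (feeder's x), 90 mm wide (y), 30 mm high over the tray floor; top 56 mm, floor 26 mm above the bench. Behind it (+x) an open flat bay 60 mm long, 90 wide, for the fingertips, then a ridge 12 mm high and the cup's pocket. Moves with the tray; axes as the feeder's.
- loaded_tray (a joint): slide of the loaded tray in m: 0 = fully home, 0.100 = fully out at the front stop; grows as it moves out, along the feeder's -x. Tray 0.4 kg, friction about 2.5 N, light damping; stays where it is left. Starts 0 to 12 mm out.
- empty_tray (a joint): slide of the empty tray in m: 0 = fully home, 0.100 = fully out at the front stop; grows as it moves out, along the feeder's -x. Tray 0.4 kg, friction about 2.5 N, light damping; stays where it is left. Starts 70 to 98 mm out.
- red_cup_center (a point): red plastic cup, open at the top, 44 mm across the rim, 35 mm at the foot, 45 mm tall, about 60 g; this point is at its centre, half-way up. It stands loose in the shallow pocket of the loaded tray (pocket 68 x 82 mm, 12 mm high walls, 60 mm or more behind the lip).
- yellow_cup_center (a point): yellow plastic cup, open at the top, 44 mm across the rim, 35 mm at the foot, 45 mm tall, about 60 g; this point is at its centre, half-way up. It stands on the bench beside the feeders; leave it alone.
- blue_cup_center (a point): blue plastic cup, open at the top, 44 mm across the rim, 35 mm at the foot, 45 mm tall, about 60 g; this point is at its centre, half-way up. It stands on the bench between the rear halves of the two feeders; leave it alone.
- driver_grip (a point): grip of a screwdriver 160 mm long, 26 mm thick, lying on the bench beside the feeders; this point is in its handle, x runs towards its tip; leave it alone.
- red_cup: the same red cup as a body; origin at the centre of its underside.
Mind the look-alikes: they are no part of the job. Of the things that look like the red_cup, the middle-sized one is meant.

How it is judged (in metres and radians):
On the way, in this order (a step that is already met when the one before it is completed fails the run):
1. the empty tray is fully home, the loaded one not yet drawn out (value of joint empty_tray below 0.006 m and value of joint loaded_tray below 0.03 m), for 0.2 s.
2. the loaded tray is drawn out to its front stop (value of joint loaded_tray above 0.093 m), for 0.2 s.
At the end, for the whole second after the job is handed in: The loaded tray is within 7 mm of its front stop, the empty tray within 6 mm of home, the red cup stands upright (within 0.15 rad) and at rest in the pocket of its tray, and the other cups and the screwdriver are within 30 mm of where they were (value of joint loaded_tray above 0.093 m and value of joint empty_tray below 0.006 m and angle between red_cup_center's own z axis and vertical below 0.15 rad and x of red_cup_center in the frame of loaded_tray_lip between 0.065 and 0.145 m and y of red_cup_center in the frame of loaded_tray_lip between -0.045 and 0.045 m and height (world z) of red_cup_center between 0.042 and 0.055 m and linear speed of red_cup below 0.02 m/s and distance of each of yellow_cup_center, blue_cup_center, driver_grip from where it was at the start of the episode below 0.03 m); the robot touches nothing.
It fails at once if both trays out together (each more than 30 mm) (value of joint each of loaded_tray, empty_tray above 0.03 m).
It fails at once if the robot touches the red cup (over 0.5 N) (contact force between any of the fingers, the arm and red_cup above 0.5 N).
It fails at once if the red cup is lifted or tips over (height (world z) of red_cup_center above 0.065 m or angle between red_cup_center's own z axis and vertical above 0.5 rad).
It fails at once if a lip is gripped between the fingers ((x of the grasp point in the frame of loaded_tray_lip between -0.006 and 0.006 m and y of the grasp point in the frame of loaded_tray_lip between -0.05 and 0.05 m and z of the grasp point in the frame of loaded_tray_lip below 0.01 m and contact force between the fingers and loaded_feeder above 2 N) or (x of the grasp point in the frame of empty_tray_lip between -0.006 and 0.006 m and y of the grasp point in the frame of empty_tray_lip between -0.05 and 0.05 m and z of the grasp point in the frame of empty_tray_lip below 0.01 m and contact force between the fingers and empty_feeder above 2 N)).
It fails at once if a bystander is moved more than 30 mm (distance of any of yellow_cup_center, blue_cup_center, driver_grip from where it was at the start of the episode above 0.03 m).
It also fails if it takes over 50 s, if anything falls off the work surface, if the arm or the gripper's body presses on something with over 40 N, if the wrist force passes 120 N, or if a joint passes its speed limit or range.

## Working session

There is one attempt and no reset: what is moved stays moved. The work goes in short steps, Python scripts to look and compute and a shell command to move; the robot and the scene stay as the last step left them, time stands still between calls to the robot, and variables do not carry over. Pictures are saved under pics/ and viewed, about 8 in all and at most 12, crops included, and the job is handed in when it is done.

```bash
ls; mkdir -p pics; cat > h.py <<'E'
import numpy as np, cv2
from plant import get_obs, capture, bot, spot_in
def w(c,p): return (c["cam_to_world"]@np.r_[p,1])[:3]
def proj(c,P):
    q=np.linalg.inv(c["cam_to_world"])@np.r_[P,1]
    return c["cx"]+c["fx"]*q[0]/-q[2], c["cy"]+c["fy"]*-q[1]/-q[2]
def ray(c,u,v,z):
    T=np.array(c["cam_to_world"]); d=T[:3,:3]@np.array([(u-c["cx"])/c["fx"],-(v-c["cy"])/c["fy"],-1]); o=T[:3,3]
    return o+d*(z-o[2])/d[2]
def save(c,n): cv2.imwrite("pics/"+n,c["img"][:,:,::-1])
E
python3 - <<'E'
from h import *
print(get_obs()["time"])
for cam in ("top","scene"):
    c=capture(cam); save(c,cam+"1.png"); print(cam,{k:c[k] for k in c if k not in("img","cam_to_world")},c["cam_to_world"][:3,3])
    for t in ("loaded_feeder","loaded_tray_lip","empty_tray_lip","red_cup_center","yellow_cup_center","blue_cup_center","driver_grip"):
        for d in spot_in(t,cam)[:4]:
            P=w(c,d["xyz"]); print(t,round(d["score"],2),P.round(),np.round(proj(c,P)))
E
```

```text
pics
0.0
top {'fx': 467.7540356416328, 'fy': 467.7540356416328, 'cx': 318.1288784751155, 'cy': 247.19060787674746} [ 553.69853992  -16.68575106 1112.13447759]
loaded_feeder 0.97 [ 595. -142.   20.] [362. 259.]
loaded_tray_lip 0.83 [ 628. -136.   22.] [359. 245.]
loaded_tray_lip 0.31 [717.  -2.  25.] [300. 209.]
empty_tray_lip 0.9 [573. 142.  27.] [240. 272.]
red_cup_center 0.82 [ 681. -153.   52.] [367. 221.]
red_cup_center 0.62 [ 696. -261.   17.] [410. 215.]
red_cup_center 0.6 [ 831. -235.   39.] [399. 157.]
yellow_cup_center 0.74 [548. 373.  27.] [139. 286.]
blue_cup_center 0.68 [715.   1.  26.] [299. 209.]
driver_grip 0.78 [ 565. -407.   25.] [475. 269.]
scene {'fx': 520.9662165913086, 'fy': 520.9662165913086, 'cx': 321.3006011530271, 'cy': 239.9966066512278} [1187.47186569  539.88660874  839.45270424]
loaded_feeder 0.87 [ 619. -122.   24.] [300. 218.]
loaded_feeder 0.49 [ 680. -146.   63.] [271. 213.]
loaded_tray_lip 0.65 [ 618. -135.   27.] [296. 214.]
empty_tray_lip 0.6 [573. 145.  26.] [403. 269.]
red_cup_center 0.86 [ 824. -227.   41.] [197. 235.]
red_cup_center 0.63 [ 681. -142.   62.] [272. 215.]
red_cup_center 0.52 [ 571. -398.   18.] [241. 160.]
red_cup_center 0.43 [ 697. -259.   22.] [236. 207.]
yellow_cup_center 0.83 [555. 366.  33.] [503. 325.]
yellow_cup_center 0.32 [571. 143.  28.] [404. 268.]
blue_cup_center 0.56 [718.  -1.  30.] [304. 267.]
driver_grip 0.92 [ 569. -397.   21.] [242. 159.]
driver_grip 0.28 [633. 157.  23.] [389. 290.]
```

View pics/top1.png

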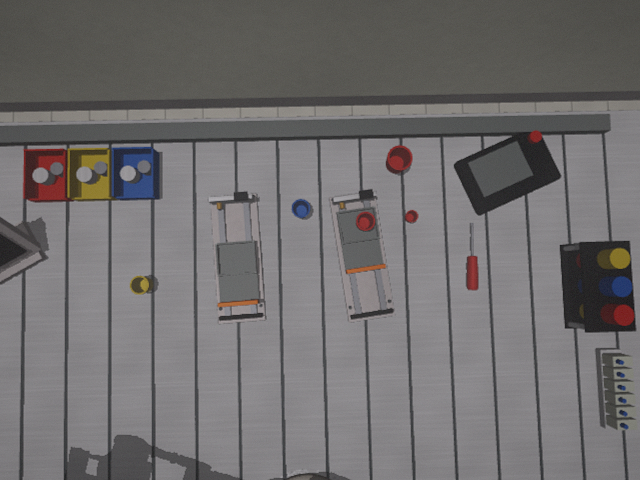

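```bash
python3 - <<'E'
import cv2
a=cv2.imread("pics/top1.png")[130:340,190:450]
cv2.imwrite("pics/top1c.png",cv2.resize(a,None,fx=2.85,fy=2.85,interpolation=2))
E
```

```text
(no output)
```

View pics/top1c.png

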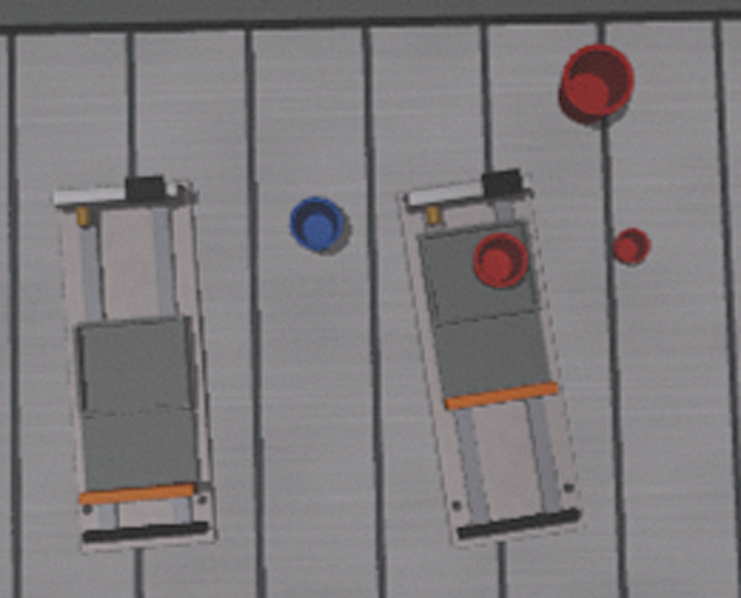

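The top view shows three red cups: the large one at (399,157), the middle-sized one on the right-hand tray at (365,221), and a small one at (411,216). I'm taking the middle-sized cup. The crop confirms it stands on the retracted tray, whose lip is at about (366,269). The empty tray is on the left, with its lip at about (238,303). Next I'll measure both lips from the two views.

```bash
cat >> h.py <<'E'
def lips(c,minA=30):
    hsv=cv2.cvtColor(c["img"],cv2.COLOR_RGB2HSV)
    m=cv2.inRange(hsv,(8,150,110),(17,255,255))
    n,l,s,ce=cv2.connectedComponentsWithStats(m)
    return [(ce[i],np.argwhere(l==i)[:,::-1]) for i in range(1,n) if s[i,4]>minA]
E
python3 - <<'E'
from h import *
o=get_obs(); print(o["tool_pos"],o["tcp_rot"],o["contact_force"])
C={k:capture(k) for k in("top","scene")}
for k,c in C.items():
    for ce,px in lips(c):
        P=np.array([ray(c,u,v,56)[:2] for u,v in px]); m=P.mean(0); U,S,V=np.linalg.svd(P-m); t=(P-m)@V[0]
        e=np.percentile(t,[1,99]); print(k,ce.round(1),len(px),m.round(1),"ang",np.round(np.arctan2(V[0][1],V[0][0]),3),"ends",(m+e[0]*V[0]).round(),(m+e[1]*V[0]).round(),len(px))
c=C["top"]
# base sides / rails via known crop pixels: stop bar ends (z=28), rear plate ends (z=60)
for n,a,b,z in(("emptybar",(83,530),(208,521),28),("loadbar",(460,526),(579,510),28),("emptyrear",(56,192),(190,184),60),("loadrear",(408,193),(530,180),60)):
    print(n,*[ray(c,190+p[0]/2.85,130+p[1]/2.85,z)[:2].round(1) for p in(a,b)])
E
```

```text
[116.49636444 511.91147492 248.73791644] [3.14151668e+00 1.53136138e-05 2.91779059e+00] [-0.25641251 -0.08831544 -0.34832088]
top [365.3 268.4] 135 [ 572.7 -145.4] ang -1.448 ends [ 567. -102.] [ 578. -188.] 135
top [238.  302.8] 143 [503.5 142.7] ang 1.626 ends [506. 100.] [501. 186.] 143
scene [307.6 195.5] 137 [ 576.4 -139.9] ang 1.631 ends [ 579. -188.] [573. -88.] 137
scene [426.8 243.2] 199 [504.7 147.3] ang 1.628 ends [507. 104.] [502. 188.] 199
emptybar [473.3 190.5] [477.6  90.1]
loadbar [ 467.8 -113.1] [ 477.9 -210.1]
emptyrear [742.3 202.2] [746.3  96.1]
loadrear [735.  -77.1] [ 743.2 -174.9]
```

```bash
python3 -m handwheel '[[[35,-37,0],[0,0,0.027]],[[35,-37,0],[0,0,0.027]],[[35,-37,0],[0,0,0.027]],[[35,-37,0],[0,0,0.027]],[[35,-37,0],[0,0,0.027]],[[35,-37,0],[0,0,0.027]],[[35,-37,0],[0,0,0.027]],[[35,-37,0],[0,0,0.027]],[[34,-37,0],[0,0,0.027]],[[34,-37,0],[0,0,0.027]],[[0,0,0],[0,0,0]],[[0,0,0],[0,0,0]]]' 1
python3 - <<'E'
from h import *
c=capture("wrist"); save(c,"w1.png"); o=get_obs(); print(o["tool_pos"],o["tcp_rot"],o["grip_width"]); print(c["cam_to_world"].round(2))
for ce,px in lips(c):
    P=np.array([ray(c,u,v,56)[:2] for u,v in px]); m=P.mean(0); U,S,V=np.linalg.svd(P-m); t=(P-m)@V[0]
    e=np.percentile(t,[1,99]); print(ce.round(1),len(px),m.round(1),"ang",np.round(np.arctan2(V[0][1],V[0][0]),3),"ends",(m+e[0]*V[0]).round(),(m+e[1]*V[0]).round())
E
```

```text
time: 2.4
tool_pos: [464.0, 142.2, 248.5]
tcp_rot: [3.141, -0.001, -3.096]
contact_force: [-0.2, 0.0, -0.7]
grip_width: 0.6
[463.760256   142.59909732 248.66180737] [ 3.14120751e+00 -6.45792355e-04 -3.09500530e+00] 0.21146466691316274
[[-4.0000e-02 -9.7000e-01 -2.6000e-01  3.9500e+02]
 [ 1.0000e+00 -4.0000e-02 -1.0000e-02  1.3891e+02]
 [ 0.0000e+00 -2.6000e-01  9.7000e-01  3.8352e+02]
 [ 0.0000e+00  0.0000e+00  0.0000e+00  1.0000e+00]]
[313.2 268.4] 554 [503.5 144.1] ang 1.625 ends [506. 101.] [501. 185.]
[ 64.1 313.8] 48 [ 564.1 -110.8] ang -1.495 ends [ 564. -103.] [ 565. -122.]
```

View pics/w1.png

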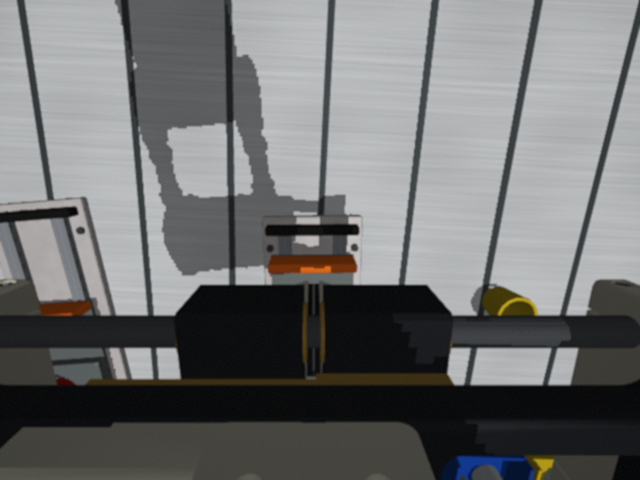

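```bash
python3 -m handwheel '[[[0,0,-50],[0,0,0]],[[0,0,-50],[0,0,0]],[[0,0,-50],[0,0,0]],[[0,0,-30],[0,0,0]],[[0,0,-10],[0,0,0]],[[0,0,0],[0,0,0]],[[8,0,0],[0,0,0]],[[8,0.4,0],[0,0,0]],[[6,0.3,0],[0,0,0]],[[6,0.3,0],[0,0,0]],[[0,0,0],[0,0,0]]]'
python3 -m handwheel '[[[8,0.4,0],[0,0,0]],[[8,0.4,0],[0,0,0]],[[8,0.4,0],[0,0,0]],[[8,0.4,0],[0,0,0]],[[8,0.4,0],[0,0,0]],[[8,0.4,0],[0,0,0]],[[8,0.4,0],[0,0,0]],[[4,0.2,0],[0,0,0]],[[0,0,0],[0,0,0]]]'
```

```text
time: 3.82
tool_pos: [493.0, 142.9, 58.7]
tcp_rot: [3.141, 0.001, -3.096]
contact_force: [0.2, -0.6, -0.3]
grip_width: 0.6
time: 4.95
tool_pos: [553.5, 145.9, 59.0]
tcp_rot: [3.142, 0.002, -3.095]
contact_force: [0.2, 0.1, 0.5]
grip_width: 0.5
```

```bash
cat >> h.py <<'E'
def show(c):
    for ce,px in lips(c,15):
        P=np.array([ray(c,u,v,56)[:2] for u,v in px]); m=P.mean(0); U,S,V=np.linalg.svd(P-m)
        print(ce.round(1),len(px),m.round(1),"ang",np.round(np.arctan2(V[0][1],V[0][0]),3))
E
python3 -m handwheel '[[[4,0.2,0],[0,0,0]],[[4,0.2,0],[0,0,0]]]'
python3 - <<'E'
from h import *
c=capture("top"); save(c,"t2.png"); show(c)
a=c["img"][130:340,190:450,::-1]
cv2.imwrite("pics/t2c.png",cv2.resize(a,None,fx=2.85,fy=2.85,interpolation=2))
E
```

```text
time: 5.2
tool_pos: [560.7, 146.3, 59.1]
tcp_rot: [-3.142, 0.0, -3.095]
contact_force: [-2.5, -0.1, 1.8]
grip_width: 0.3
[365.4 268.4] 134 [ 572.8 -145.6] ang -1.45
```

View pics/t2c.png

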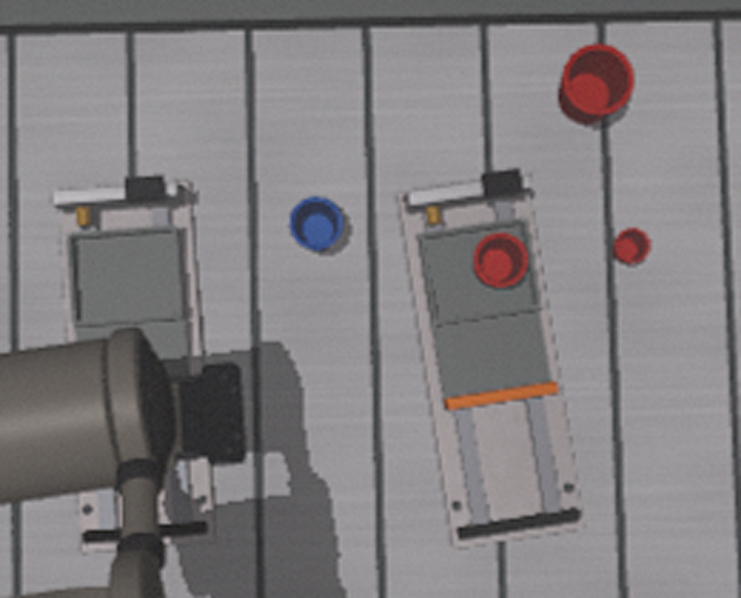

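The empty tray is moving. Its rear edge is now at crop (125,232), about level with the loaded tray's at (470,228), and the loaded tray hasn't moved. I'll push on in small rows until the force shows it has hit the stop.

```bash
python3 -m handwheel '[[[3,0.15,0],[0,0,0]],[[2,0.1,0],[0,0,0]]]'
python3 -m handwheel '[[[2,0.1,0],[0,0,0]],[[2,0.1,0],[0,0,0]]]'
python3 -m handwheel '[[[2,0.1,0],[0,0,0]]]'
```

```text
time: 5.5
tool_pos: [565.7, 146.6, 58.8]
tcp_rot: [3.142, 0.0, -3.095]
contact_force: [-2.7, -1.4, 1.4]
grip_width: 0.4
time: 5.75
tool_pos: [567.5, 146.7, 58.6]
tcp_rot: [-3.141, -0.005, -3.095]
contact_force: [-12.6, -1.9, 9.2]
grip_width: 0.2
time: 5.88
tool_pos: [567.6, 146.7, 58.4]
tcp_rot: [-3.141, -0.01, -3.095]
contact_force: [-19.2, -2.2, 14.3]
grip_width: 0.5
```

```bash
python3 -m handwheel '[[[0,0,0],[0,0,0]],[[-10,0,0],[0,0,0]],[[-15,-1,0],[0,0,0]],[[0,0,50],[0,0,0]],[[0,0,50],[0,0,0]],[[0,0,40],[0,0,0]],[[0,-48,0],[0,0,0.013]],[[0,-48,0],[0,0,0.013]],[[0,-48,0],[0,0,0.013]],[[0,-48,0],[0,0,0.013]],[[0,-48,0],[0,0,0.013]],[[0,-46,0],[0,0,0.012]]]'
python3 -m handwheel '[[[20,0,0],[0,0,0]],[[30,0,0],[0,0,0]],[[0,0,0],[0,0,0]],[[0,0,0],[0,0,0]]]'
python3 - <<'E'
from h import *
print(get_obs()["contact_force"])
for k in("top","scene","wrist"):
    c=capture(k); print(k); show(c); save(c,k+"3.png")
    if k=="top": a=c["img"][130:340,190:450,::-1]; cv2.imwrite("pics/t3c.png",cv2.resize(a,None,fx=2.85,fy=2.85,interpolation=2))
E
```

```text
time: 7.38
tool_pos: [547.0, -142.0, 199.0]
tcp_rot: [-3.141, 0.002, -3.018]
contact_force: [0.9, 0.4, 0.4]
grip_width: 0.4
time: 7.88
tool_pos: [596.1, -140.0, 198.4]
tcp_rot: [3.142, -0.0, -3.018]
contact_force: [-0.0, -0.2, -0.6]
grip_width: 0.2
[-0.02359193 -0.18784097 -0.56095681]
top
[235.5 267.7] 145 [582. 147.] ang 1.618
scene
[306.2 194.3] 75 [ 575.8 -145.2] ang 1.695
[404.1 265.4] 210 [586.6 153.3] ang 1.58
wrist
[306.3 213.9] 986 [ 573.5 -148.4] ang 1.697
[618.6 265.1] 479 [584.7 118.2] ang 1.61
```

View pics/wrist3.png

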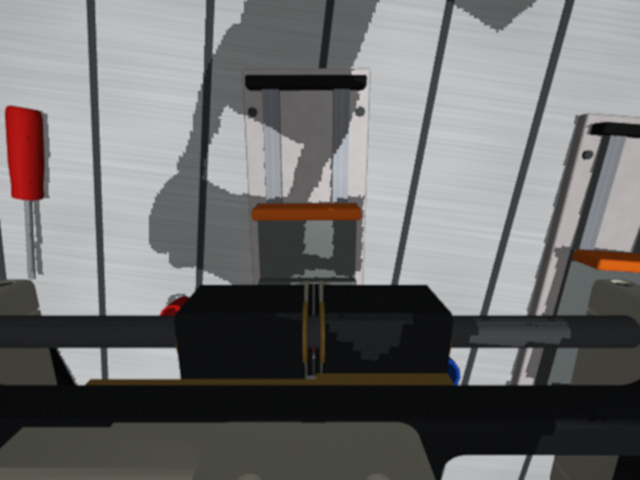

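View pics/scene3.png

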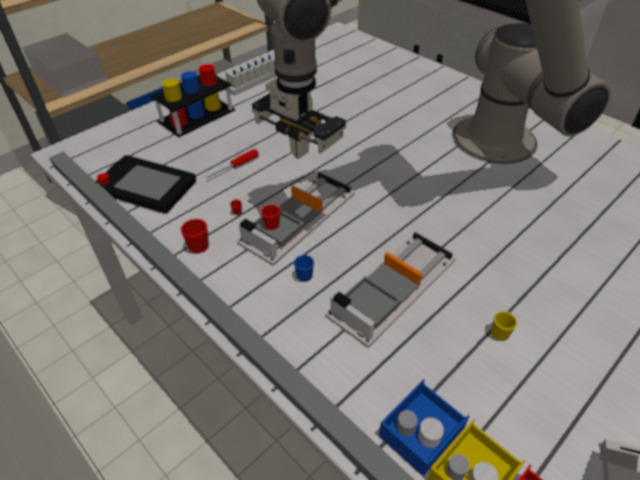

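The wrist view shows the lip at (306,214), and the fingers will come down in the bay behind it. The scene view shows the empty tray home and the red cup upright on its tray at (271,216). I'll descend into the bay now.

```bash
python3 -m handwheel '[[[2,-3.5,-40],[0,0,0]],[[0,0,-40],[0,0,0]],[[0,0,-30],[0,0,0]],[[0,0,-20],[0,0,0]],[[0,0,-10],[0,0,0]],[[0,0,0],[0,0,0]],[[-3,-0.4,0],[0,0,0]],[[-3,-0.4,0],[0,0,0]],[[0,0,0],[0,0,0]]]'
python3 - <<'E'
from h import *
for k in("scene","wrist"):
    c=capture(k); print(k); show(c); save(c,k+"4.png")
    if k=="scene": a=c["img"][110:290,200:430,::-1]; cv2.imwrite("pics/s4c.png",cv2.resize(a,None,fx=3,fy=3,interpolation=2))
E
```

```text
time: 9.15
tool_pos: [592.4, -144.6, 59.4]
tcp_rot: [-3.141, 0.001, -3.019]
contact_force: [-1.0, 0.3, -0.1]
grip_width: 0.2
scene
[314.5 199.2] 30 [ 574.2 -118.9] ang 1.299
[404.3 265.6] 215 [586.7 154. ] ang 1.573
wrist
[310.1 274.8] 3812 [ 572.5 -148.4] ang 1.69
```

View pics/s4c.png

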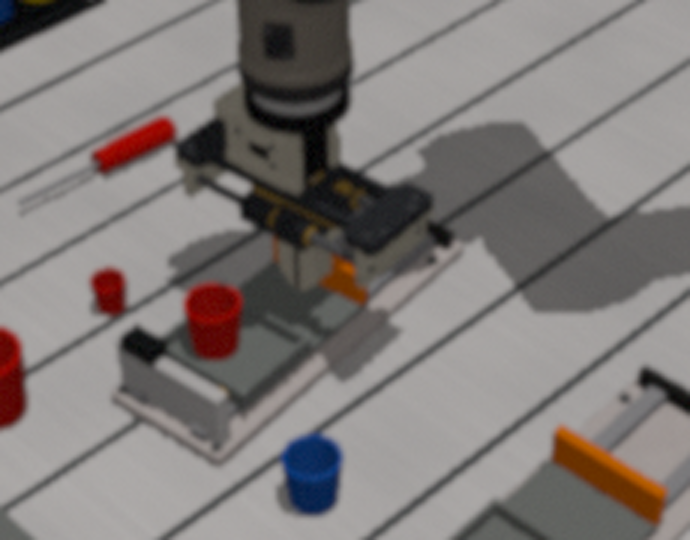

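The fingers are in the bay behind the lip at crop (300,270), well clear of the cup at (215,320). I'll draw it out gently.

```bash
python3 -m handwheel '[[[-2,-0.25,0],[0,0,0]],[[-2,-0.25,0],[0,0,0]],[[-2,-0.25,0],[0,0,0]],[[-3,-0.37,0],[0,0,0]],[[-4,-0.5,0],[0,0,0]],[[-5,-0.62,0],[0,0,0]],[[-5,-0.62,0],[0,0,0]],[[-5,-0.62,0],[0,0,0]],[[-5,-0.62,0],[0,0,0]],[[-5,-0.62,0],[0,0,0]],[[-5,-0.62,0],[0,0,0]],[[-5,-0.62,0],[0,0,0]]]'
python3 -m handwheel '[[[-5,-0.62,0],[0,0,0]],[[-5,-0.62,0],[0,0,0]],[[-5,-0.62,0],[0,0,0]],[[-5,-0.62,0],[0,0,0]],[[-5,-0.62,0],[0,0,0]],[[-4,-0.5,0],[0,0,0]],[[-4,-0.5,0],[0,0,0]],[[-3,-0.37,0],[0,0,0]],[[-3,-0.37,0],[0,0,0]],[[-3,-0.37,0],[0,0,0]]]'
python3 - <<'E'
from h import *
c=capture("scene"); show(c); a=c["img"][110:290,200:430,::-1]; cv2.imwrite("pics/s5c.png",cv2.resize(a,None,fx=3,fy=3,interpolation=2))
E
```

```text
time: 10.75
tool_pos: [544.2, -150.5, 58.8]
tcp_rot: [-3.142, 0.0, -3.018]
contact_force: [3.0, -1.1, -1.9]
grip_width: 0.8
time: 12.0
tool_pos: [502.4, -155.7, 58.8]
tcp_rot: [-3.142, 0.0, -3.018]
contact_force: [3.1, -2.2, 0.2]
grip_width: 0.3
[340.2 181.9] 54 [ 487.9 -120.9] ang 1.183
[404.2 265.5] 210 [586.6 153.8] ang 1.571
```

View pics/s5c.png

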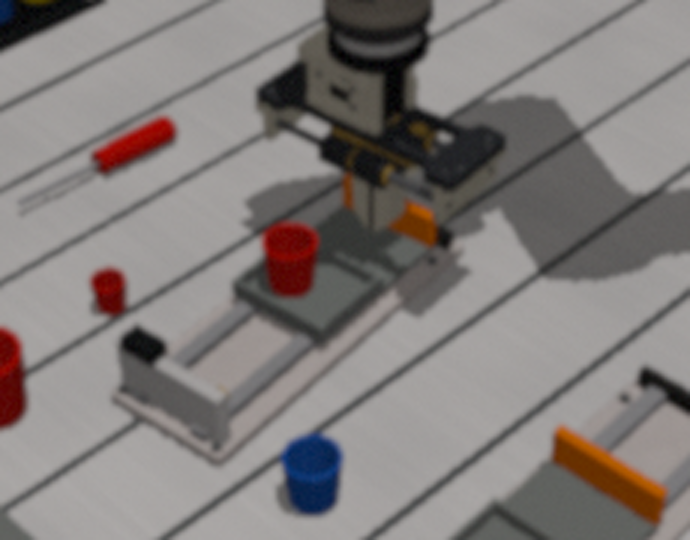

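The tray is sliding and the cup is riding upright at crop (290,260). About 10 mm remains.

```bash
python3 -m handwheel '[[[-3,-0.37,0],[0,0,0]],[[-3,-0.37,0],[0,0,0]],[[-2,-0.25,0],[0,0,0]]]'
python3 -m handwheel '[[[-2,-0.25,0],[0,0,0]],[[-2,-0.25,0],[0,0,0]]]'
python3 -m handwheel '[[[-2,-0.25,0],[0,0,0]]]'
```

```text
time: 12.42
tool_pos: [496.6, -156.3, 58.9]
tcp_rot: [-3.141, 0.005, -3.019]
contact_force: [15.7, 5.2, -8.0]
grip_width: 0.6
time: 12.68
tool_pos: [496.4, -156.4, 59.1]
tcp_rot: [-3.14, 0.013, -3.021]
contact_force: [31.8, 10.3, -18.9]
grip_width: 0.5
time: 12.8
tool_pos: [496.3, -156.5, 59.1]
tcp_rot: [-3.139, 0.017, -3.021]
contact_force: [40.1, 14.2, -24.0]
grip_width: 0.1
```

```bash
python3 -m handwheel '[[[0,0,0],[0,0,0]],[[6,0.7,0],[0,0,0]],[[6,0.7,0],[0,0,0]],[[6,0.7,0],[0,0,0]],[[0,0,10],[0,0,0]],[[0,0,40],[0,0,0]],[[0,0,50],[0,0,0]],[[0,0,50],[0,0,0]],[[-50,0,0],[0,0,0]],[[-50,0,0],[0,0,0]],[[0,0,0],[0,0,0]],[[0,0,0],[0,0,0]]]'
python3 - <<'E'
from h import *
for k in("top","scene"):
    c=capture(k); print(k); show(c); save(c,k+"6.png")
    for t in("red_cup_center","yellow_cup_center","blue_cup_center","driver_grip"):
        for d in spot_in(t,k)[:3]: print(t,round(d["score"],2),w(c,d["xyz"]).round())
    if k=="top": a=c["img"][130:340,190:450,::-1]; cv2.imwrite("pics/t6c.png",cv2.resize(a,None,fx=2.85,fy=2.85,interpolation=2))
E
```

```text
time: 14.3
tool_pos: [406.8, -155.6, 209.6]
tcp_rot: [-3.141, 0.001, -3.019]
contact_force: [0.1, -0.4, 0.1]
grip_width: 0.4
top
[235.5 267.7] 146 [582.  147.1] ang 1.618
[371.7 309.3] 173 [ 480.4 -156.6] ang -1.439
red_cup_center 0.93 [ 829. -235.   39.]
red_cup_center 0.56 [651. 149.  24.]
yellow_cup_center 0.85 [549. 370.  26.]
yellow_cup_center 0.28 [645. 155.  25.]
blue_cup_center 0.75 [716.  -3.  25.]
driver_grip 0.64 [ 563. -406.   19.]
scene
[331.8 175.1] 152 [ 483.9 -153. ] ang 1.618
[404.2 265.2] 197 [586.2 153.2] ang 1.587
red_cup_center 0.68 [ 695. -255.   19.]
red_cup_center 0.6 [ 828. -231.   43.]
red_cup_center 0.55 [ 589. -157.   63.]
yellow_cup_center 0.64 [553. 367.  33.]
blue_cup_center 0.86 [719.   0.  30.]
```

View pics/t6c.png

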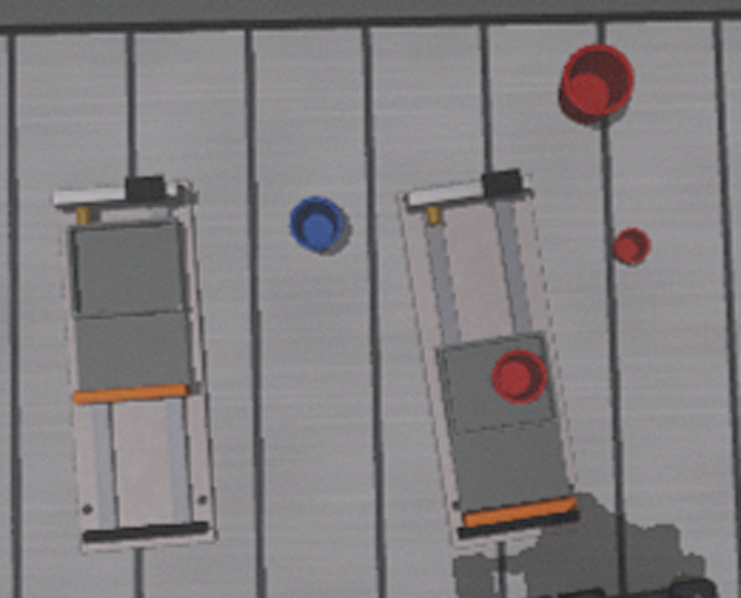

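View pics/scene6.png

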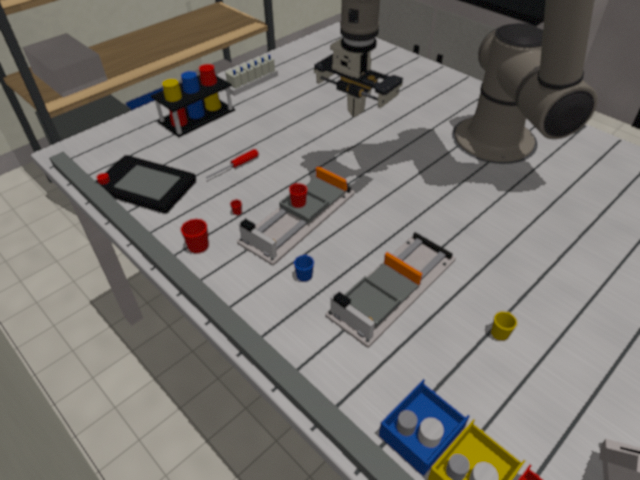

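The loaded lip sits at the front stop bar at crop (520,512), with the cup upright in its pocket at (520,377). The empty tray is home, with its lip at (130,394), and the bystanders haven't moved. I'm handing the job in.

```bash
python3 -c "
from h import *
bot.close_job()"
```

```text
the job is handed in; nothing more can be done
```

I pushed the empty tray home, then drew the red-cup tray out to its front stop with closed fingertips behind its lip, and handed the job in at about 14.4 s. No verdict was reported.

**Empty tray:** it moved about 78 mm and stopped hard, with the force rising to about 19 N. The last top view puts its lip at x = 582 mm, where it was left.

**Loaded tray:** the lip moved about 93 mm to x = 480 mm, right against the stop bar, with a hard stop at about 40 N. The lips of the two trays are about 98–100 mm apart in travel, which matches one home and one fully out.

**Red cup and bystanders:** the red cup stands upright in its pocket. The blue and yellow cups and the screwdriver read within about 4 mm of their first positions. The robot is clear of everything, with contact force near zero.

**Disagreements:**
- In the last top view, the network missed the red cup and gave a false hit on the empty tray; both pictures show the cup plainly.
- In the last scene view, the network missed the screwdriver.
- Lip positions differed by 4–6 mm between the scene and top cameras, because the scene view also sees the lip's inner face. I relied on the top view.

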